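Turn the slicing disc onto its drive pin and press it home

ROBOT

A 6-joint arm with a two-finger parallel gripper is mounted at the origin on a cart in front of the work surface, level with it; the furniture and walls round the work are solid. World frame = base frame: x ahead of the robot, y to its left, z up, the work surface at z = 0. Lengths are in mm, angles in rad, forces in N, time in s.
With the tool pointing down it reaches from about 275 to 1000 mm from the base axis. Payload 8.4 kg.
Tool frame: the origin (TCP) lies midway between the tips of the shut fingers; the grasp point (between the pads) lies 19 mm behind it; z points along the fingers, y is the line along which they close (so a half turn about z gives the same grasp; the last joint's range is limited). The gripper opens to 85 mm and grips with 20 to 120 N. Pads are 22 mm wide; open, the fingers measure 114 mm over their backs; the gripper's body (76 mm by 85 mm) begins 54 mm behind the grasp point. The pads swing forward as they close: fully open they stand 13 mm farther back than shut.
Start: joints at [-1.109, 0.353, 1.633, -0, 1.155, -0.002], TCP at [279.593, -558.977, 231.281] pointing down, gripper open.
Joint ranges: [-2.63, 2.63], [-0.92, 2.1], [0.06, 2.66], [-1.3, 4.44], [0, 2.69], [-3.02, 3.02]. Speed limits (rad/s): [2.22, 2.22, 2.79, 3.14, 3.14, 3.14].

INTERFACE

Orientations are given as [roll, pitch, yaw] about the fixed x, y, z axes, in that order (R = Rz(yaw) Ry(pitch) Rx(roll)).
In Python, from rig import monitor, imaging, r gives the robot as it stands.
- The arm moves only by the tool drive_tool, never from a script. Its argument "plan" is a list of rows, each an object of numbers: "x", "y", "z": the shift along the tool's x, y, z in units of 50 mm (1.0 is 50 mm); "ax", "ay", "az": the turn, a rotation vector about the tool's x, y, z in units of 6 degrees (1.0 is 6 degrees); "hand": the finger opening in mm, from 0 to 85.4. In form: [{"x": .., "y": .., "z": .., "ax": .., "ay": .., "az": .., "hand": ..}, ...]. A call has 1 to 8 rows; each row is the pose to reach, as a shift and turn from the pose commanded when the call began, along the tool's axes at that moment; what a row does not reach only later rows make up. A row lasts 1/10 s, in which the tool goes at most 50 mm and 8.59 degrees, less where a joint would pass 70% of its speed; a pose out of reach is approached as far as the arm can. A call with a gripper value outside its range is refused whole. The fingers move at their own pace and stop on an object; "grip_force" is the grip in N (left out, the last holds). Time passes only in rows, so rows that repeat a pose let the fingers close. It gives the time, the measured TCP pose, the force, the opening and the grip force at its end, in the units of the state.
- monitor.sense(): the state, without advancing time (a new reading comes with each control period).
- imaging.grab_frame(name): name is "side" or "top" or "wrist"; returns the picture (384x512x3 uint8, red, green, blue); there is no depth.
- imaging.camera_info(name): a dict with "mtx" (3x3 intrinsics, pixels), "R" (3x3) and "t" (3): a world point X has camera coordinates R X + t. Camera axes: x right, y down, z forward; pixel columns grow to the right and rows downward; lengths in mm; the calibration is good to about 2 mm. The wrist camera is an equidistant fisheye: a pixel r from the principal point sees the ray r / f radians off the axis. A picture is of the moment at which its call begins: read the wrist's pose just before it. camera_info takes no time and is no camera call; for the wrist camera it gives the pose at the moment of the call.
- r.sign_off(): hands the job in; it is judged then, once.
The state is a dict: "clock": time; "qpos": joint angles; "qvel": joint speeds; "joint_efforts": joint torques, N m; "eef_pos": TCP position; "tcp_rot": TCP orientation; "contact_force": force on the tool from outside, world axes, zero at the start; "wrist_torque": the same for the moment, N m; "opening": opening from 0.0 (shut) to 1.0 (fully open); "grasp_force": force on a finger pad.
Only numpy, scipy, OpenCV 4.12 (cv2) and the standard library are available. Lean on these libraries where they do the work, as an engineer would, in place of code of your own. Each camera call takes 0.05 s, during which the arm holds its last target. There are 200 camera calls.

TASK

On the white food-processor base, the dark slicing disc sits too high because its notch is not over the orange drive pin. Push the disc's orange peg round with a fingertip until the notch stands over the pin, then press down on the black cap in the middle until the disc lies flat and fully home on the base, and let go. Do not lift, squeeze or force the disc, and leave the onion, tomato and spice jar where they stand.

Things in the scene. Friction and masses are not known exactly. Their poses are not given: they have to be found in the camera images.
- drive_base: white round food-processor base, fixed to the worktop, 200 mm across at the foot, 176 mm at the top, flat top 55 mm above its origin. Origin on the turning axis at worktop height, z up. The orange pin stands on its -x side, where a black dial and a grey button are on the front of the wall.
- pin (a point): tip of the orange drive pin, upright, 10 mm diameter with a tapered tip (5.6 mm at the top), fixed in the base, 73 mm from the turning axis, 10 mm tall above the base's flat top. An orange bar on the base runs outward from its foot.
- disc: dark slicing disc, loose, about 350 g, 150 mm diameter, 8 mm thick; origin at the centre of its underside, notch on its -x side, peg on its +x side. At the start its underside is 12 mm above the base's flat top, 2 mm over the pin tip, and it turns freely either way (1 to 2 N at the peg), staying where it is left. With its yaw equal to the base's the notch is over the pin: only then can it go down.
- notch (a point): middle of the notch at the disc's rim, 73 mm from the disc's axis, on the disc's top face. The notch is a slot 17 mm wide, cut 13 mm inward from the rim and right through the disc, so the pin has 3.5 mm of play to each side. An orange line on the disc points from the cap to the notch.
- peg (a point): top of the upright orange turning peg, 12 mm diameter, 24 mm tall above the disc's top face, 48 mm from the disc's axis, exactly opposite the notch. Push it sideways, low down near the disc's face and squarely along the circle: a finger face slanting across the push, or a high push, can tip and bind the disc.
- cap (a point): centre of the top of the round black cap in the middle of the disc (32 mm across at the top, 16 mm above the disc's top face), the place to press. The disc is to be pressed down 12 mm.
- hub (a joint): height of the hub that carries the disc and centres it to about 1.5 mm: 0 raised, 0.012 with the disc fully home (stop at 0.013), m pressed down. No spring: it gives at about 6 N of push (9 N of friction less the disc's weight) and stays where it is left.
- onion: brown onion, 75 mm across, 77 mm tall, loose bystander; origin at the centre of its underside
- tomato: red tomato, 74 mm across, 69 mm tall, loose bystander; origin at the centre of its underside
- spice_jar: spice jar with green cap, 46 mm diameter, 106 mm tall, loose bystander; origin at the centre of its underside
There are look-alikes about, which are no part of the job. Of the things like the disc, leave any that is turquoise; of the rest the larger one is meant.

How it is judged (in metres and radians):
On the way:
1. the notch stands over the pin (horizontal distance between notch and pin below 0.006 m), for 0.1 s.
At the end, for the whole second after the job is handed in: The notch is round the pin (centres within 6 mm in plan), the disc's underside is within 2.5 mm of the base's flat top, it lies level within 0.03 rad, at rest and released (horizontal distance between notch and pin below 0.006 m and z of disc in the frame of drive_base below 0.0575 m and angle between disc's own z axis and vertical below 0.03 rad and linear speed of disc below 0.01 m/s); the robot touches nothing.
It fails at once if the disc is lifted more than 10 mm above its starting height (z of disc in the frame of drive_base above 0.077 m).
It fails at once if the disc is tipped by more than 0.25 rad (angle between disc's own z axis and vertical above 0.25 rad).
It fails at once if the disc is rammed or squeezed with more than 45 N (contact force between the fingers and disc above 45 N).
It fails at once if the onion, tomato or spice jar is moved more than 20 mm (distance of any of onion, tomato, spice_jar from where it was at the start of the episode above 0.02 m).
It also fails if it takes over 48 s, if anything falls off the work surface, if the arm or the gripper's body presses on something with over 40 N, if the wrist force passes 120 N, or if a joint passes its speed limit or range.

## Working session

There is one attempt and no reset: what is moved stays moved. The work goes in short steps, Python scripts to look and compute and a tool call to move; the robot and the scene stay as the last step left them, time stands still between calls to the robot, and variables do not carry over. Pictures are saved under pics/ and viewed, at most 10 in all, crops included, and the job is handed in when it is done.

Besides the shell and the picture viewer there is one more tool, called as a command line: name --argument value ..., lists and objects as JSON in quotes. drive_tool: Moves the arm, as the interface text tells. Its arguments: {"type":"object","properties":{"plan":{"type":"array","items":{"type":"object","properties":{"x":{"type":"number"},"y":{"type":"number"},"z":{"type":"number"},"ax":{"type":"number"},"ay":{"type":"number"},"az":{"type":"number"},"hand":{"type":"number"}}}},"grip_force":{"type":"number"}},"required":["plan"]}

```bash
mkdir -p pics; python3 - <<'E'
from rig import monitor, imaging, r
import cv2, numpy as np
s=monitor.sense(); print({k:np.round(v,3) for k,v in s.items()})
ims=[]
for n in ("side","top"):
    im=imaging.grab_frame(n); cv2.imwrite(f"pics/{n}0.png",im[:,:,::-1]); 
    c=imaging.camera_info(n); print(n,np.round(c["mtx"],1).tolist(),np.round(c["R"],4).tolist(),np.round(c["t"],1).tolist())
E
```

```text
{'clock': np.float64(0.0), 'qpos': array([-1.109,  0.354,  1.634,  0.   ,  1.155, -0.002]), 'qvel': array([ 0.001,  0.001, -0.   , -0.   , -0.001,  0.002]), 'joint_efforts': array([-0.0000e+00, -6.0526e+01, -3.4206e+01, -0.0000e+00,  1.0000e-02,
        0.0000e+00]), 'eef_pos': array([ 279.381, -558.543,  230.527]), 'tcp_rot': array([-3.14 , -0.   ,  0.464]), 'contact_force': array([0.135, 0.465, 0.442]), 'wrist_torque': array([ 0.043, -0.004,  0.008]), 'grasp_force': np.float64(0.0), 'opening': np.float64(0.996)}
side [[359.5, 0.0, 257.2], [0.0, 359.5, 191.2], [0.0, 0.0, 1.0]] [[-0.9914, -0.1301, -0.0167], [-0.0342, 0.3792, -0.9247], [0.1267, -0.9161, -0.3803]] [546.7, 168.9, 616.8]
top [[366.0, 0.0, 251.9], [0.0, 366.0, 188.6], [0.0, 0.0, 1.0]] [[0.0201, -0.9998, -0.0047], [-0.9872, -0.0191, -0.1581], [0.158, 0.0078, -0.9874]] [-205.1, 572.9, 1019.4]
```

View pics/top0.png

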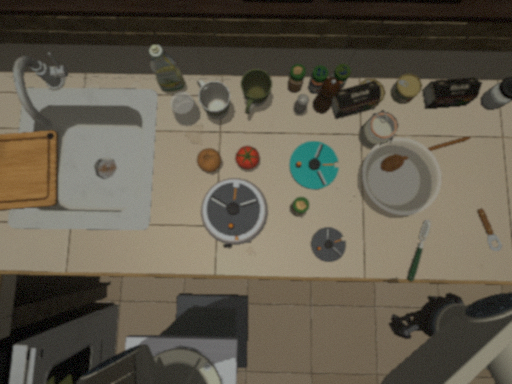

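View pics/side0.png

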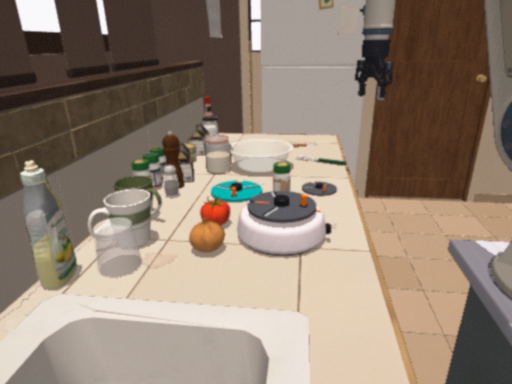

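Candidates in the top view are the dark disc on the white base at (234,209), a turquoise disc at (314,165), and a small dark disc at (328,244). I choose the larger dark one on the base at (234,209). The onion is at (209,160), the tomato at (247,157) and the jar at (300,206).

```bash
cat > h.py <<'E'
import numpy as np, cv2
from rig import imaging, monitor
def ray(n,uv,z):
    c=imaging.camera_info(n); K,R,t=map(np.array,(c["mtx"],c["R"],c["t"]))
    d=R.T@np.linalg.inv(K)@[uv[0],uv[1],1]; o=-R.T@t
    return o+d*(z-o[2])/d[2]
def blobs(im,mask,amin=4):
    n,l,s,c=cv2.connectedComponentsWithStats(mask.astype(np.uint8))
    return [(np.round(c[i],1),int(s[i,4]),s[i,:4].tolist()) for i in range(1,n) if s[i,4]>=amin]
def orange(im):
    h=cv2.cvtColor(im,cv2.COLOR_RGB2HSV); return (h[...,0]>3)&(h[...,0]<18)&(h[...,1]>130)&(h[...,2]>80)
E
python3 - <<'E'
from h import *
for n,(x0,y0,x1,y1) in dict(top=(190,165,280,255),side=(230,180,340,255)).items():
    im=cv2.cvtColor(cv2.imread(f"pics/{n}0.png"),cv2.COLOR_BGR2RGB)
    c=im[y0:y1,x0:x1]
    print(n,[(b[0]+[x0,y0],b[1],b[2]) for b in blobs(c,orange(c),2)])
    b=cv2.resize(c[:,:,::-1],None,fx=6,fy=6,interpolation=cv2.INTER_CUBIC)
    cv2.imwrite(f"pics/{n}c.png",b)
    if n=="top":
        hsv=cv2.cvtColor(im,cv2.COLOR_RGB2HSV)
        for nm,m,z in (("dark",hsv[...,2]<110,75),):
            m=m.astype(np.uint8); m[:165]=0;m[245:]=0;m[:,:195]=0;m[:,275:]=0
            cs=max(cv2.findContours(m,cv2.RETR_EXTERNAL,cv2.CHAIN_APPROX_NONE)[0],key=cv2.contourArea)
            e=cv2.fitEllipse(cs); print(nm,e,ray(n,e[0],z))
for uv in ((234,209),(209,160),(247,157),(300,206)): print(uv,ray("top",uv,60).round())
E
```

```text
top [(array([208.9, 167.1]), 87, [10, 0, 19, 6]), (array([247. , 166.1]), 43, [49, 0, 17, 4]), (array([234.6, 193.7]), 12, [44, 24, 2, 10]), (array([230.5, 225.2]), 18, [39, 58, 4, 5])]
dark ((232.8214874267578, 210.1636962890625), (49.421417236328125, 52.78647994995117), 97.32831573486328) [ 509.84179804 -141.71781157   75.        ]
side [(array([233.3, 190.1]), 39, [1, 6, 6, 10]), (array([323.6, 188.3]), 19, [92, 6, 4, 6]), (array([303.4, 200.2]), 66, [71, 15, 6, 12]), (array([260.5, 201.7]), 17, [26, 21, 12, 2]), (array([317.6, 210.4]), 5, [86, 30, 4, 2])]
(234, 209) [ 515. -144.   60.]
(209, 160) [656. -67.  60.]
(247, 157) [ 667. -178.   60.]
(300, 206) [ 527. -332.   60.]
```

View pics/topc.png

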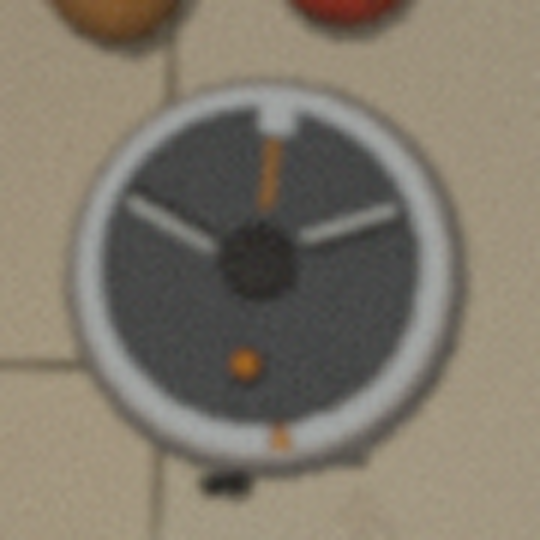

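View pics/sidec.png

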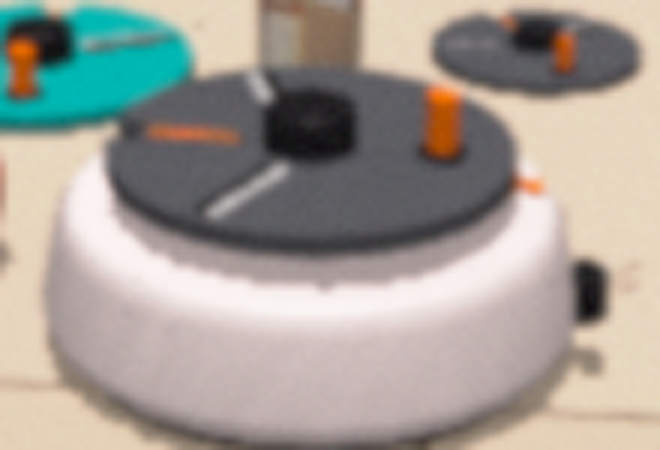

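```bash
python3 - <<'E'
from h import *
f=lambda x,y:(190+(x+.5)/6-.5,165+(y+.5)/6-.5)
P={k:ray("top",f(*v),z) for k,v,z in (("cap",(258,262),91),("notch",(277,120),75),("line",(270,172),75),("peg",(245,362),98),("disc",(263,265),73),("pinbar",(280,437),56))}
c=P["cap"][:2]
for k,p in P.items():
    d=p[:2]-c; print(k,p.round(1),"r",np.hypot(*d).round(1),"ang",np.degrees(np.arctan2(d[1],d[0])).round(1))
# base outline ellipse, rim z~55 and peg in side view
im=cv2.cvtColor(cv2.imread("pics/top0.png"),cv2.COLOR_BGR2RGB)
for p,uv in (("peg",(303.4,195.0)),("bar",(317.6,210.4))): print("side",p,ray("side",uv,{"peg":99,"bar":55}[p]).round(1))
E
```

```text
cap [ 513.5 -141.9   91. ] r 0.0 ang 0.0
notch [ 582.6 -148.    75. ] r 69.4 ang -5.0
line [ 557.8 -145.3   75. ] r 44.4 ang -4.5
peg [ 467.2 -137.7   98. ] r 46.5 ang 174.8
disc [ 514.1 -143.2   73. ] r 1.4 ang -68.4
pinbar [ 434.9 -152.4   56. ] r 79.4 ang -172.3
side peg [ 468.7 -140.4   99. ]
side bar [ 436.2 -159.7   55. ]
```

drive_tool --plan '[{"x": 0.9, "y": -0.73, "az": -1.4, "hand": 30}, {"x": 1.8, "y": -1.46, "az": -2.8, "hand": 30}, {"x": 2.7, "y": -2.2, "az": -4.2, "hand": 30}, {"x": 3.55, "y": -2.93, "az": -5.6, "hand": 30}, {"x": 4.4, "y": -3.66, "az": -7, "hand": 30}, {"x": 5.3, "y": -4.4, "az": -8.4, "hand": 30}, {"x": 6.2, "y": -5.13, "az": -9.8, "hand": 30}, {"x": 7.1, "y": -5.86, "az": -11.2, "hand": 30}]'

```text
invalid input
```

drive_tool --plan '[{"x": 0.9, "y": -0.73, "z": 0, "ax": 0, "ay": 0, "az": -1.4, "hand": 30}, {"x": 1.8, "y": -1.46, "z": 0, "ax": 0, "ay": 0, "az": -2.8, "hand": 30}, {"x": 2.7, "y": -2.2, "z": 0, "ax": 0, "ay": 0, "az": -4.2, "hand": 30}, {"x": 3.55, "y": -2.93, "z": 0, "ax": 0, "ay": 0, "az": -5.6, "hand": 30}, {"x": 4.4, "y": -3.66, "z": 0, "ax": 0, "ay": 0, "az": -7, "hand": 30}, {"x": 5.3, "y": -4.4, "z": 0, "ax": 0, "ay": 0, "az": -8.4, "hand": 30}, {"x": 6.2, "y": -5.13, "z": 0, "ax": 0, "ay": 0, "az": -9.8, "hand": 30}, {"x": 7.1, "y": -5.86, "z": 0, "ax": 0, "ay": 0, "az": -11.2, "hand": 30}]'

```text
clock: 0.9
eef_pos: [441.5, -191.2, 231.2]
tcp_rot: [-3.142, -0.0, 1.642]
contact_force: [1.1, -1.0, -0.6]
opening: 0.353
grasp_force: 0.0
```

drive_tool --plan '[{"x": 0, "y": 0, "z": 0, "ax": 0, "ay": 0, "az": -1.4, "hand": 30}, {"x": 0, "y": 0, "z": 0, "ax": 0, "ay": 0, "az": -2.8, "hand": 30}, {"x": 0, "y": 0, "z": 0, "ax": 0, "ay": 0, "az": -4.2, "hand": 30}, {"x": 0, "y": 0, "z": 0, "ax": 0, "ay": 0, "az": -5.6, "hand": 30}, {"x": 0, "y": 0, "z": 0, "ax": 0, "ay": 0, "az": -7, "hand": 30}, {"x": 0, "y": 0, "z": 0, "ax": 0, "ay": 0, "az": -8.4, "hand": 30}, {"x": 0, "y": 0, "z": 0, "ax": 0, "ay": 0, "az": -9.8, "hand": 30}, {"x": 0, "y": 0, "z": 0, "ax": 0, "ay": 0, "az": -11.2, "hand": 30}]'

```text
clock: 1.7
eef_pos: [441.0, -193.0, 231.0]
tcp_rot: [3.142, -0.001, 2.816]
contact_force: [0.5, 1.7, 0.4]
opening: 0.353
grasp_force: 0.0
```

drive_tool --plan '[{"x": 0, "y": 0, "z": 0.5, "ax": 0, "ay": 0, "az": -1.2, "hand": 30}, {"x": 0, "y": 0, "z": 0.8, "ax": 0, "ay": 0, "az": -2.3, "hand": 30}, {"x": 0, "y": 0, "z": 0.8, "ax": 0, "ay": 0, "az": -2.3, "hand": 30}, {"x": 0, "y": 0, "z": 0.8, "ax": 0, "ay": 0, "az": -2.3, "hand": 30}, {"x": 0, "y": 0, "z": 0.8, "ax": 0, "ay": 0, "az": -2.3, "hand": 30}]'

```text
clock: 2.2
eef_pos: [441.8, -193.4, 192.1]
tcp_rot: [-3.141, 0.001, 3.048]
contact_force: [0.2, -0.7, 0.2]
opening: 0.35
grasp_force: 0.0
```

```bash
cat >> h.py <<'E'
def wray(c,uv,z):
    K,R,t=map(np.array,(c["mtx"],c["R"],c["t"]))
    x=(uv[0]-K[0,2])/K[0,0]; y=(uv[1]-K[1,2])/K[1,1]; th=np.hypot(x,y)
    d=R.T@np.array([x/th*np.sin(th),y/th*np.sin(th),np.cos(th)]); o=-R.T@t
    return o+d*(z-o[2])/d[2]
E
python3 - <<'E'
from h import *
s=monitor.sense(); print(s["eef_pos"],s["tcp_rot"],s["opening"])
c=imaging.camera_info("wrist"); im=imaging.grab_frame("wrist"); np.savez("w1.npz",**c)
print({k:np.round(v,3).tolist() for k,v in c.items() if not isinstance(v,str)})
cv2.imwrite("pics/w1.png",im[:,:,::-1])
for b in blobs(im,orange(im),8): print(*b, wray(c,b[0],99).round(1), wray(c,b[0],55).round(1))
E
```

```text
[ 441.78053472 -193.3703322   192.09687114] [-3.14120860e+00  1.10309209e-03  3.04773895e+00] 0.349621914645478
{'mtx': [[297.319, 0.0, 261.601], [0.0, 297.319, 189.609], [0.0, 0.0, 1.0]], 'R': [[0.094, 0.996, 0.0], [0.958, -0.09, 0.27], [0.269, -0.025, -0.963]], 't': [150.589, -465.515, 215.969]}
[ 97.3 162.1] 65 [92, 158, 11, 9] [ 400.4 -336.3   99. ] [ 405.4 -364.3   55. ]
[302.1 167.1] 57 [298, 164, 10, 7] [ 423.8 -158.3   99. ] [ 433.1 -153.    55. ]
[303.8 175.4] 44 [300, 172, 9, 7] [ 430.8 -157.4   99. ] [ 441.5 -151.9   55. ]
[ 70.3 183.1] 25 [65, 179, 11, 9] [ 416.1 -372.9   99. ] [ 424.  -407.8   55. ]
[326.  209.8] 228 [318, 200, 17, 20] [ 462.5 -139.8   99. ] [ 479.1 -131.1   55. ]
[384.6 309.1] 104 [378, 302, 14, 16] [582.8 -75.3  99. ] [622.  -54.4  55. ]
[ 39.7 317.7] 276 [30, 308, 21, 20] [ 587.6 -502.2   99. ] [ 627.6 -561.4   55. ]
[353.5 331.2] 121 [348, 321, 15, 20] [ 607.7 -108.5   99. ] [651.5 -93.9  55. ]
[  9.  378.9] 19 [6, 377, 7, 5] [ 780.2 -727.4   99. ] [ 856.4 -828.7   55. ]
```

View pics/w1.png

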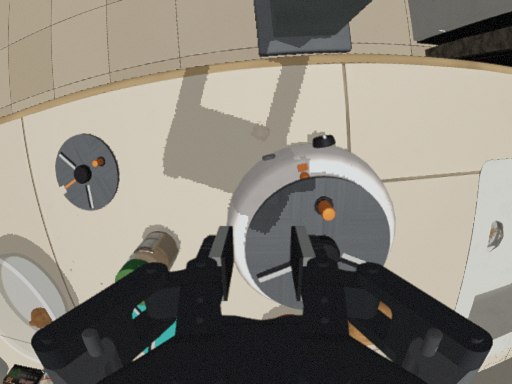

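```bash
python3 - <<'E'
from h import *
c=dict(np.load("w1.npz")); im=cv2.cvtColor(cv2.imread("pics/w1.png"),cv2.COLOR_BGR2RGB)
h=cv2.cvtColor(im,cv2.COLOR_RGB2HSV)[195:225,312:340]
print("peg",wray(c,(328.5,214),99))
d=im.max(2)[130:330,220:400]
b=cv2.resize(im[140:290,220:400,::-1],None,fx=4,fy=4,interpolation=cv2.INTER_CUBIC)
b=cv2.convertScaleAbs(b,alpha=2,beta=0); cv2.imwrite("pics/w1c.png",b)
E
```

```text
peg [ 466.53879036 -137.73625007   99.        ]
```

View pics/w1c.png

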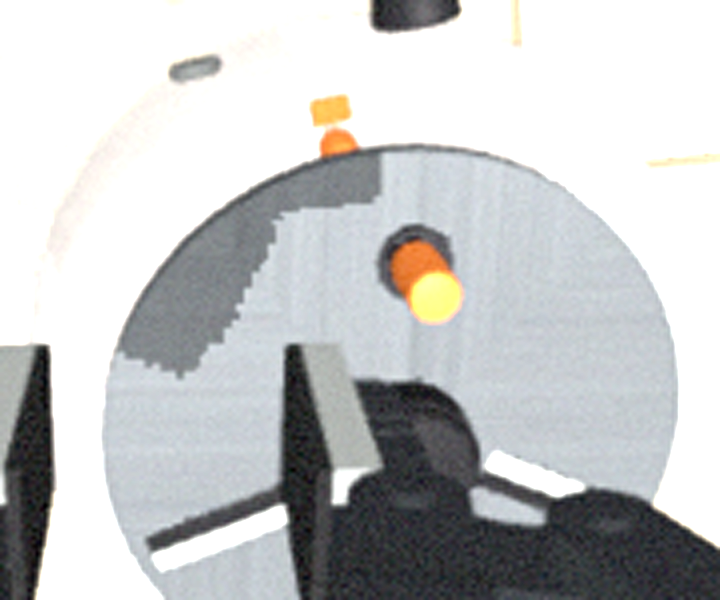

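The wrist view shows the peg top at (329,214), which puts it at (466,-138). The pin is at about (305,176) and its bar at (302,167), so the pin stands at about -172° round the axis. The peg has to go from 175° clockwise to about 8°. I'll straddle it loosely with the fingers.

drive_tool --plan '[{"x": -0.2, "y": 0.6, "z": 0, "ax": 0, "ay": 0, "az": 0, "hand": 30}, {"x": -0.38, "y": 1.15, "z": 0, "ax": 0, "ay": 0, "az": 0, "hand": 30}, {"x": -0.38, "y": 1.15, "z": 0.6, "ax": 0, "ay": 0, "az": 0, "hand": 30}, {"x": -0.38, "y": 1.15, "z": 1.2, "ax": 0, "ay": 0, "az": 0, "hand": 30}, {"x": -0.38, "y": 1.15, "z": 1.6, "ax": 0, "ay": 0, "az": 0, "hand": 30}, {"x": -0.38, "y": 1.15, "z": 1.6, "ax": 0, "ay": 0, "az": 0, "hand": 30}, {"x": -0.38, "y": 1.15, "z": 1.6, "ax": 0, "ay": 0, "az": 0, "hand": 30}]'

```text
clock: 2.95
eef_pos: [465.9, -137.7, 112.0]
tcp_rot: [-3.142, 0.0, 3.05]
contact_force: [0.8, -0.4, 0.7]
opening: 0.349
grasp_force: 0.0
```

```bash
python3 - <<'E'
from h import *
s=monitor.sense(); print(s["eef_pos"],s["tcp_rot"],s["opening"])
c=imaging.camera_info("wrist"); im=imaging.grab_frame("wrist")
cv2.imwrite("pics/w2.png",im[:,:,::-1])
for b in blobs(im,orange(im),60): print(*b, wray(c,b[0],99).round(1), wray(c,b[0],60).round(1))
E
```

```text
[ 465.90172721 -137.74646206  112.02682507] [-3.14153464e+00  3.81403348e-04  3.04957893e+00] 0.34912460825219566
[ 18.9 161. ] 89 [13, 157, 13, 9] [ 405.8 -298.3   99. ] [ 407.7 -340.4   60. ]
[234.4 163.1] 122 [228, 158, 14, 11] [ 425.4 -148.1   99. ] [ 432.3 -152.4   60. ]
[237.1 174.2] 82 [231, 170, 14, 9] [ 431.5 -147.3   99. ] [ 440.  -151.4   60. ]
[261.5 225.9] 528 [252, 211, 20, 31] [ 462.4 -137.1   99. ] [ 478.6 -138.6   60. ]
[361.8 339.3] 167 [350, 331, 25, 20] [562.1 -72.1  99. ] [603.5 -57.2  60. ]
```

View pics/w2.png

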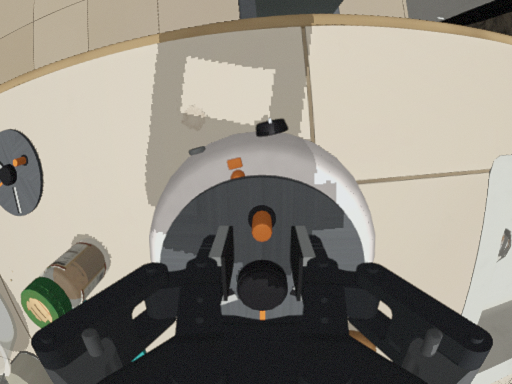

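The peg at (262,225) is centred between the fingers, and the pin at (237,174) works out at (440,-151). I descend around the peg.

drive_tool --plan '[{"x": 0, "y": 0, "z": 0.3, "ax": 0, "ay": 0, "az": 0, "hand": 30}, {"x": 0, "y": 0, "z": 0.5, "ax": 0, "ay": 0, "az": 0, "hand": 28}, {"x": 0, "y": 0, "z": 0.6, "ax": 0, "ay": 0, "az": 0, "hand": 26}, {"x": 0, "y": 0, "z": 0.6, "ax": 0, "ay": 0, "az": 0, "hand": 26}]'

```text
clock: 3.4
eef_pos: [465.3, -137.6, 81.2]
tcp_rot: [3.141, -0.001, 3.05]
contact_force: [0.4, 0.4, 0.4]
opening: 0.302
grasp_force: 0.0
```

```bash
cat > arc.py <<'E'
# rows for an arc about C from the current pose to finger angle th (deg), tool x radial
import sys; from h import *
from scipy.spatial.transform import Rotation as Ro
C=np.array([513.8,-142.]); s=monitor.sense(); p=s["eef_pos"]; R=Ro.from_euler("xyz",s["tcp_rot"]).as_matrix()
print(p.round(1),s["tcp_rot"].round(3),s["contact_force"].round(1))
a0=np.degrees(np.arctan2(*(p[:2]-C)[::-1])); a1=float(sys.argv[1]); r=float(sys.argv[2]); z=float(sys.argv[3])
yaw=np.degrees(s["tcp_rot"][2])%360
print("ang",a0.round(1),"r",np.hypot(*(p[:2]-C)).round(1))
for a in np.linspace(a0,a1,9)[1:]:
    t=np.radians(a); d=R.T@(np.r_[C+r*np.array([np.cos(t),np.sin(t)]),z]-p)/50
    print(d.round(2),"az",round((yaw-a)/6,2))
E
python3 arc.py 135 47.5 82
```

```text
[ 465.3 -137.6   81.2] [ 3.141e+00 -1.000e-03  3.050e+00] [0.4 0.4 0.4]
ang 174.8 r 48.7
[-0.03  0.08 -0.02] az 0.82
[-0.04  0.16 -0.02] az 1.65
[-0.06  0.24 -0.02] az 2.48
[-0.08  0.32 -0.02] az 3.31
[-0.11  0.4  -0.02] az 4.14
[-0.15  0.47 -0.02] az 4.97
[-0.19  0.54 -0.02] az 5.8
[-0.24  0.61 -0.02] az 6.63
```

```bash
cat > arc.py <<'E'
# rows pushing the peg clockwise about C to angle a1 (deg): tool x radial at the peg, TCP ahead by the gap
import sys; from h import *
from scipy.spatial.transform import Rotation as Ro
C=np.array([513.8,-142.]); g=7.; r=48.; z=82.
s=monitor.sense(); p=s["eef_pos"]; R=Ro.from_euler("xyz",s["tcp_rot"]).as_matrix()
yaw=np.degrees(s["tcp_rot"][2])%360; a1=float(sys.argv[1]); n=int(sys.argv[2]) if len(sys.argv)>2 else 8
for a in np.linspace(yaw,a1,n+1)[1:]:
    t=np.radians(a); d=R.T@(np.r_[C+r*np.array([np.cos(t),np.sin(t)])+g*np.array([np.sin(t),-np.cos(t)]),z]-p)/50
    print(d.round(2),"az",round((yaw-a)/6,2))
E
python3 arc.py 135
```

```text
[-0.03  0.22 -0.02] az 0.83
[-0.05  0.3  -0.02] az 1.66
[-0.08  0.38 -0.02] az 2.49
[-0.12  0.46 -0.02] az 3.31
[-0.16  0.53 -0.02] az 4.14
[-0.21  0.6  -0.02] az 4.97
[-0.27  0.66 -0.02] az 5.8
[-0.33  0.72 -0.02] az 6.63
```

drive_tool --plan '[{"x": -0.03, "y": 0.2, "z": 0, "ax": 0, "ay": 0, "az": 0.83, "hand": 26}, {"x": -0.05, "y": 0.3, "z": 0, "ax": 0, "ay": 0, "az": 1.66, "hand": 26}, {"x": -0.08, "y": 0.38, "z": 0, "ax": 0, "ay": 0, "az": 2.5, "hand": 26}, {"x": -0.12, "y": 0.46, "z": 0, "ax": 0, "ay": 0, "az": 3.3, "hand": 26}, {"x": -0.16, "y": 0.53, "z": 0, "ax": 0, "ay": 0, "az": 4.15, "hand": 26}, {"x": -0.21, "y": 0.6, "z": 0, "ax": 0, "ay": 0, "az": 5.0, "hand": 26}, {"x": -0.27, "y": 0.66, "z": 0, "ax": 0, "ay": 0, "az": 5.8, "hand": 26}, {"x": -0.33, "y": 0.72, "z": 0, "ax": 0, "ay": 0, "az": 6.6, "hand": 26}]'

```text
clock: 4.2
eef_pos: [485.4, -103.3, 81.8]
tcp_rot: [-3.142, 0.0, 2.356]
contact_force: [-0.5, -0.9, -0.3]
opening: 0.301
grasp_force: 0.6
```

```bash
cat > chk.py <<'E'
from h import *
import sys
s=monitor.sense(); print(s["eef_pos"].round(1),s["tcp_rot"].round(3),s["contact_force"].round(1))
c=imaging.camera_info("wrist"); im=imaging.grab_frame("wrist")
cv2.imwrite(f"pics/{sys.argv[1]}.png",im[:,:,::-1])
for b in blobs(im,orange(im),15):
    if 120<b[0][0]<420 : print(*b,"z90",wray(c,b[0],90).round(1),"z60",wray(c,b[0],60).round(1))
E
python3 chk.py w3; python3 arc.py 93
```

```text
[ 485.4 -103.3   81.8] [-3.142  0.     2.356] [-0.5 -0.9 -0.3]
[148.2 219. ] 129 [142, 211, 14, 16] z90 [ 434.  -132.6   90. ] z60 [ 433.3 -150.1   60. ]
[156.2 226.4] 71 [152, 221, 11, 14] z90 [ 439.6 -132.6   90. ] z60 [ 440.1 -150.1   60. ]
[247.6 248.3] 797 [235, 229, 25, 39] z90 [ 480.4 -107.6   90. ] z60 [ 490.1 -119.5   60. ]
[-0.    0.07 -0.  ] az 0.87
[-0.03  0.16 -0.  ] az 1.74
[-0.06  0.24 -0.  ] az 2.61
[-0.1   0.32 -0.  ] az 3.47
[-0.14  0.4  -0.  ] az 4.34
[-0.2   0.47 -0.  ] az 5.21
[-0.26  0.53 -0.  ] az 6.08
[-0.32  0.59 -0.  ] az 6.95
```

The peg moves with the fingers and is now at about 134°.

drive_tool --plan '[{"x": 0, "y": 0.07, "z": 0, "ax": 0, "ay": 0, "az": 0.87, "hand": 26}, {"x": -0.03, "y": 0.16, "z": 0, "ax": 0, "ay": 0, "az": 1.75, "hand": 26}, {"x": -0.06, "y": 0.24, "z": 0, "ax": 0, "ay": 0, "az": 2.6, "hand": 26}, {"x": -0.1, "y": 0.32, "z": 0, "ax": 0, "ay": 0, "az": 3.5, "hand": 26}, {"x": -0.14, "y": 0.4, "z": 0, "ax": 0, "ay": 0, "az": 4.35, "hand": 26}, {"x": -0.2, "y": 0.47, "z": 0, "ax": 0, "ay": 0, "az": 5.2, "hand": 26}, {"x": -0.26, "y": 0.53, "z": 0, "ax": 0, "ay": 0, "az": 6.1, "hand": 26}, {"x": -0.32, "y": 0.59, "z": 0, "ax": 0, "ay": 0, "az": 6.95, "hand": 26}]'

```text
clock: 5.05
eef_pos: [517.2, -93.7, 81.7]
tcp_rot: [-3.141, -0.0, 1.629]
contact_force: [-1.6, -0.2, 0.8]
opening: 0.306
grasp_force: 0.7
```

```bash
python3 chk.py w4; python3 arc.py 51
```

```text
[517.2 -93.7  81.7] [-3.141 -0.     1.629] [-1.6 -0.2  0.8]
[247.6 248.8] 793 [235, 230, 25, 38] z90 [510.5 -93.6  90. ] z60 [ 509.8 -108.9   60. ]
[-0.02  0.09 -0.  ] az 0.88
[-0.04  0.17 -0.  ] az 1.75
[-0.07  0.26 -0.  ] az 2.63
[-0.11  0.34 -0.  ] az 3.51
[-0.16  0.41 -0.  ] az 4.38
[-0.21  0.48 -0.  ] az 5.26
[-0.27  0.55 -0.  ] az 6.13
[-0.34  0.61 -0.  ] az 7.01
```

drive_tool --plan '[{"x": -0.02, "y": 0.09, "z": 0, "ax": 0, "ay": 0, "az": 0.88, "hand": 26}, {"x": -0.04, "y": 0.17, "z": 0, "ax": 0, "ay": 0, "az": 1.75, "hand": 26}, {"x": -0.07, "y": 0.26, "z": 0, "ax": 0, "ay": 0, "az": 2.6, "hand": 26}, {"x": -0.11, "y": 0.34, "z": 0, "ax": 0, "ay": 0, "az": 3.5, "hand": 26}, {"x": -0.16, "y": 0.41, "z": 0, "ax": 0, "ay": 0, "az": 4.4, "hand": 26}, {"x": -0.21, "y": 0.48, "z": 0, "ax": 0, "ay": 0, "az": 5.25, "hand": 26}, {"x": -0.27, "y": 0.55, "z": 0, "ax": 0, "ay": 0, "az": 6.1, "hand": 26}, {"x": -0.34, "y": 0.61, "z": 0, "ax": 0, "ay": 0, "az": 7, "hand": 26}]'

```text
clock: 5.9
eef_pos: [548.8, -108.6, 81.6]
tcp_rot: [-3.141, -0.0, 0.898]
contact_force: [-0.5, 1.7, 0.3]
opening: 0.305
grasp_force: 0.8
```

```bash
python3 chk.py w5; python3 arc.py 14
```

```text
[ 548.8 -108.6   81.6] [-3.141 -0.     0.898] [-0.5  1.7  0.3]
[342.   74.4] 2638 [303, 2, 103, 104] z90 [630.4 -64.4  90. ] z60 [639.  -66.5  60. ]
[326.   18.4] 27 [321, 16, 12, 6] z90 [641.2 -39.3  90. ] z60 [652.3 -35.9  60. ]
[355.2  38. ] 478 [323, 22, 57, 33] z90 [646.6 -54.4  90. ] z60 [658.9 -54.3  60. ]
[330.2  56.8] 21 [327, 54, 7, 7] z90 [631.  -54.8  90. ] z60 [639.8 -54.8  60. ]
[335.3  66.7] 33 [331, 64, 10, 7] z90 [630.  -59.8  90. ] z60 [638.6 -60.9  60. ]
[247.7 248.5] 795 [235, 229, 25, 39] z90 [ 543.9 -103.6   90. ] z60 [ 533.1 -114.5   60. ]
[-0.01  0.08 -0.01] az 0.77
[-0.03  0.15 -0.01] az 1.55
[-0.06  0.22 -0.01] az 2.32
[-0.09  0.3  -0.01] az 3.09
[-0.13  0.36 -0.01] az 3.87
[-0.18  0.43 -0.01] az 4.64
[-0.22  0.49 -0.01] az 5.41
[-0.28  0.55 -0.01] az 6.19
```

drive_tool --plan '[{"x": -0.01, "y": 0.08, "z": 0, "ax": 0, "ay": 0, "az": 0.77, "hand": 26}, {"x": -0.03, "y": 0.15, "z": 0, "ax": 0, "ay": 0, "az": 1.55, "hand": 26}, {"x": -0.06, "y": 0.22, "z": 0, "ax": 0, "ay": 0, "az": 2.3, "hand": 26}, {"x": -0.09, "y": 0.3, "z": 0, "ax": 0, "ay": 0, "az": 3.1, "hand": 26}, {"x": -0.13, "y": 0.36, "z": 0, "ax": 0, "ay": 0, "az": 3.85, "hand": 26}, {"x": -0.18, "y": 0.43, "z": 0, "ax": 0, "ay": 0, "az": 4.65, "hand": 26}, {"x": -0.22, "y": 0.49, "z": 0, "ax": 0, "ay": 0, "az": 5.4, "hand": 26}, {"x": -0.28, "y": 0.55, "z": 0, "ax": 0, "ay": 0, "az": 6.2, "hand": 26}]'

```text
clock: 6.75
eef_pos: [561.6, -136.7, 81.6]
tcp_rot: [-3.141, -0.0, 0.25]
contact_force: [0.0, 1.3, -0.9]
opening: 0.308
grasp_force: 0.7
```

```bash
python3 chk.py w6; python3 arc.py 8 3; python3 - <<'E'
from h import *
im=imaging.grab_frame("top"); cv2.imwrite("pics/t6.png",im[:,:,::-1])
c=im[175:255,195:275]; print([(b[0]+[195,175],b[1]) for b in blobs(c,orange(c),2)])
c=cv2.resize(c[:,:,::-1],None,fx=7,fy=7,interpolation=cv2.INTER_CUBIC); cv2.imwrite("pics/t6c.png",c)
E
```

```text
[ 561.6 -136.7   81.6] [-3.141 -0.     0.25 ] [ 0.   1.3 -0.9]
[156.   4.] 21 [152, 0, 9, 7] z90 [667.1 -58.5  90. ] z60 [675.8 -44.8  60. ]
[208.6  60.5] 2730 [140, 0, 106, 93] z90 [643.9 -91.1  90. ] z60 [647.5 -84.6  60. ]
[226.6   5.9] 17 [223, 4, 7, 6] z90 [671.1 -92.2  90. ] z60 [680.7 -86.1  60. ]
[173.   13.8] 18 [171, 11, 6, 6] z90 [663.1 -68.5  90. ] z60 [670.9 -57.   60. ]
[160.6  35.2] 360 [144, 16, 34, 43] z90 [651.9 -65.4  90. ] z60 [657.2 -53.3  60. ]
[348.8  64.5] 5132 [309, 16, 95, 104] z90 [ 658.8 -152.4   90. ] z60 [ 665.6 -159.7   60. ]
[144.7  26.1] 26 [141, 22, 10, 8] z90 [655.4 -56.1  90. ] z60 [661.4 -41.8  60. ]
[141.1  38.5] 44 [139, 32, 8, 16] z90 [649.1 -56.   90. ] z60 [653.7 -41.7  60. ]
[402.3  61. ] 614 [385, 43, 29, 38] z90 [ 670.  -177.7   90. ] z60 [ 679.4 -190.8   60. ]
[163.3  62.7] 34 [159, 59, 9, 9] z90 [639.2 -70.3  90. ] z60 [641.6 -59.2  60. ]
[171.1  65.9] 27 [168, 62, 7, 8] z90 [638.3 -74.4  90. ] z60 [640.6 -64.3  60. ]
[396.2  92.7] 616 [384, 75, 28, 39] z90 [ 653.8 -178.5   90. ] z60 [ 659.6 -191.8   60. ]
[247.7 247.5] 795 [235, 228, 25, 39] z90 [ 561.1 -129.4   90. ] z60 [ 546.  -131.6   60. ]
[ 0.    0.03 -0.01] az 0.34
[-0.01  0.06 -0.01] az 0.67
[-0.01  0.1  -0.01] az 1.01
[(array([237.4, 226.6]), 5), (array([236.3, 237.7]), 3)]
```

View pics/t6c.png

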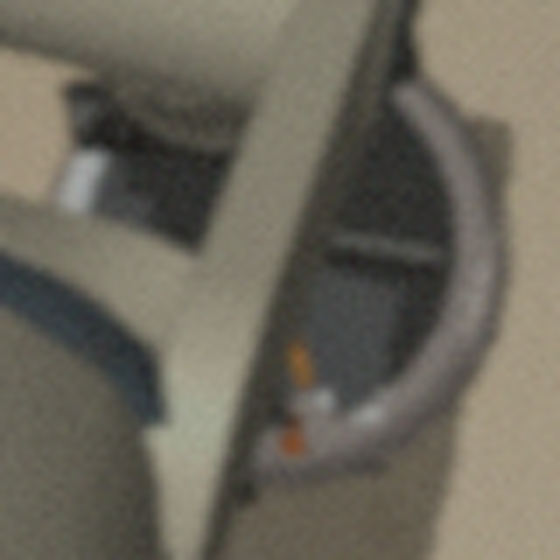

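The top crop shows the notch at (318,402) a little short of the pin's orange bar at (292,440), about 7° to go.

drive_tool --plan '[{"x": 0, "y": 0.03, "z": 0, "ax": 0, "ay": 0, "az": 0.35, "hand": 26}, {"x": -0.01, "y": 0.07, "z": 0, "ax": 0, "ay": 0, "az": 0.7, "hand": 26}, {"x": -0.01, "y": 0.1, "z": 0, "ax": 0, "ay": 0, "az": 1.0, "hand": 26}, {"x": -0.01, "y": 0.1, "z": 0, "ax": 0, "ay": 0, "az": 1.0, "hand": 26}, {"x": -0.01, "y": 0.1, "z": 0, "ax": 0, "ay": 0, "az": 1.0, "hand": 26}]'

```text
clock: 7.35
eef_pos: [562.3, -141.8, 81.4]
tcp_rot: [3.141, -0.0, 0.147]
contact_force: [-1.1, -0.6, 0.8]
opening: 0.304
grasp_force: 0.1
```

```bash
python3 chk.py w7 | grep -E "247|248|eef|^\[ 5"; python3 arc.py 8 1
```

```text
[ 562.3 -141.8   81.4] [ 3.141 -0.     0.147] [-1.1 -0.6  0.8]
[247.7 247.7] 795 [235, 229, 25, 38] z90 [ 562.6 -134.4   90. ] z60 [ 547.3 -135.    60. ]
[-0.    0.01 -0.01] az 0.06
```

drive_tool --plan '[{"x": 0, "y": -0.14, "z": 0, "ax": 0, "ay": 0, "az": 0, "hand": 26}, {"x": 0, "y": -0.14, "z": 0, "ax": 0, "ay": 0, "az": 0, "hand": 30}, {"x": 0, "y": -0.14, "z": -0.4, "ax": 0, "ay": 0, "az": 0, "hand": 30}, {"x": 0, "y": -0.14, "z": -1.2, "ax": 0, "ay": 0, "az": 0, "hand": 30}, {"x": 0, "y": -0.14, "z": -2.0, "ax": 0, "ay": 0, "az": 0, "hand": 30}, {"x": 0, "y": -0.14, "z": -2.4, "ax": 0, "ay": 0, "az": 0, "hand": 30}]'

```text
clock: 8.0
eef_pos: [562.7, -135.0, 204.8]
tcp_rot: [3.14, -0.004, 0.145]
contact_force: [0.2, -1.4, 0.8]
opening: 0.353
grasp_force: 0.0
```

drive_tool --plan '[{"x": -0.4, "y": 0.3, "z": 0, "ax": 0, "ay": 0, "az": -1.4, "hand": 0}, {"x": -0.8, "y": 0.6, "z": 0, "ax": 0, "ay": 0, "az": -2.8, "hand": 0}, {"x": -1.2, "y": 0.9, "z": 0, "ax": 0, "ay": 0, "az": -4.2, "hand": 0}, {"x": -1.6, "y": 1.2, "z": 0, "ax": 0, "ay": 0, "az": -5.6, "hand": 0}, {"x": -2.0, "y": 1.5, "z": 0, "ax": 0, "ay": 0, "az": -7, "hand": 0}, {"x": -2.4, "y": 1.8, "z": 0, "ax": 0, "ay": 0, "az": -8.4, "hand": 0}, {"x": -2.8, "y": 2.3, "z": 0, "ax": 0, "ay": 0, "az": -9.8, "hand": 0}, {"x": -2.8, "y": 2.3, "z": 0, "ax": 0, "ay": 0, "az": -11.2, "hand": 0}]'

```text
clock: 8.8
eef_pos: [437.8, -270.9, 201.4]
tcp_rot: [-3.142, 0.001, 1.322]
contact_force: [1.3, 0.2, 0.4]
opening: 0.003
grasp_force: 0.0
```

```bash
python3 - <<'E'
from h import *
s=monitor.sense(); print(s["eef_pos"].round(1),s["tcp_rot"].round(3))
c=imaging.camera_info("wrist"); im=imaging.grab_frame("wrist"); np.savez("w8.npz",**c)
t=imaging.grab_frame("top"); cv2.imwrite("pics/t8.png",t[:,:,::-1]); cv2.imwrite("pics/w8.png",im[:,:,::-1])
for b in blobs(im,orange(im),15): print(*b, wray(c,b[0],75).round(1))
k=t[170:250,195:275]; print([(b[0]+[195,170],b[1]) for b in blobs(k,orange(k),2)])
k=cv2.resize(k[:,:,::-1],(384,384),interpolation=cv2.INTER_CUBIC)
cv2.imwrite("pics/m8.png",np.hstack([k,cv2.resize(im[:,:,::-1],(416,384-72))if 0 else cv2.copyMakeBorder(cv2.resize(im[:,:,::-1],(416,312)),0,72,0,0,0)]))
E
```

```text
[ 437.8 -270.9  201.4] [-3.142e+00  1.000e-03  1.322e+00]
[358.7   9.9] 229 [349, 1, 20, 19] [ 566.4 -131.2   75. ]
[433.2  52.9] 1690 [410, 22, 54, 59] [ 636.5 -182.2   75. ]
[452.   36.2] 143 [446, 27, 15, 18] [ 666.7 -166.3   75. ]
[459.8  48.9] 78 [454, 42, 10, 15] [ 673.5 -180.5   75. ]
[235.3  59.3] 43 [231, 55, 9, 9] [ 443.2 -155.    75. ]
[441.8 176.2] 124 [435, 170, 15, 13] [ 624.3 -309.7   75. ]
[441.2 235.2] 32 [440, 225, 3, 20] [ 620.7 -379.5   75. ]
[502.7 319.8] 53 [496, 309, 16, 26] [ 761.4 -586.1   75. ]
[504.8 373. ] 20 [503, 370, 4, 7] [ 828.9 -785.6   75. ]
[457.1 380.3] 15 [456, 377, 4, 7] [ 688.7 -708.    75. ]
[(array([209.5, 170. ]), 8), (array([230.5, 191. ]), 16), (array([235.4, 222.9]), 9), (array([235.5, 235. ]), 2)]
```

View pics/m8.png

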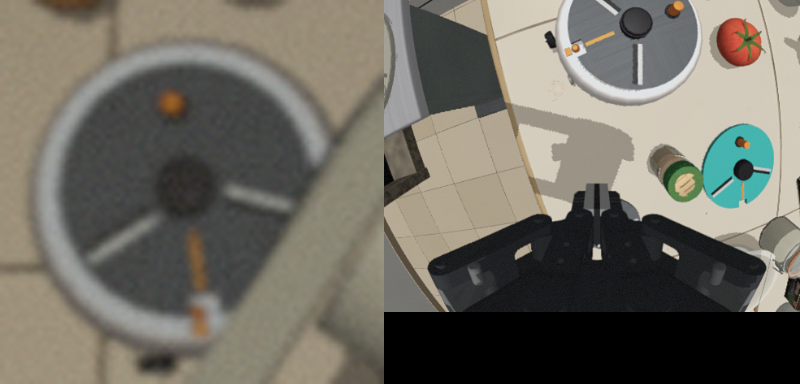

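The pin shows as an orange dot inside the white notch at (575,48) in the right half. I check the angular centring numerically.

```bash
python3 - <<'E'
from h import *
c=dict(np.load("w8.npz")); im=cv2.cvtColor(cv2.imread("pics/w8.png"),cv2.COLOR_BGR2RGB)
h=cv2.cvtColor(im,cv2.COLOR_RGB2HSV); m=(h[...,0]>5)&(h[...,0]<25)&(h[...,1]>100)&(h[...,2]>110); m[100:]=0; m[:,:215]=0; m[:,:]&=(np.arange(512)<300)
for b in blobs(im,m,6): print(*b,[wray(c,b[0],z)[:2].round(1) for z in (55,64,75)])
w=(h[...,1]<40)&(h[...,2]>170); 
for r in range(44,72): print(r,"".join("o" if m[r,x] else ("w" if w[r,x] else ("d" if h[r,x,2]<130 else ".")) for x in range(215,285)))
C=np.array([513.8,-142.])
hh=im[0:50,290:345].max(2); cap=blobs(im,np.pad((hh<45),((0,334),(290,167))),100); print(cap,[wray(c,b[0],88).round(1) for b in cap])
E
```

```text
[265.   47.1] 174 [248, 39, 36, 18] [array([ 472.7, -146.7]), array([ 472.1, -148.5]), array([ 471.5, -150.7])]
[235.2  58.9] 70 [231, 54, 9, 10] [array([ 442.3, -150.9]), array([ 442.7, -152.6]), array([ 443.2, -154.6])]
[226.3  63.4] 59 [222, 59, 9, 10] [array([ 433. , -152.9]), array([ 433.7, -154.5]), array([ 434.5, -156.5])]
44 wwwwwwwwwwwwwddddddddddddddddddddddddddddddddddddd..oooooooooooo..dddd
45 wwwwwwwwwwwww.dddddddddddddddddddddddddddddddddd..ooooooooooo..ddddddd
46 wwwwwwwwwwwww.dddddddddddddddddddddddddddddddd.oooooooooooo..ddddddddd
47 wwwwwwwwwwwww.ddddddddddddddddddddddddddddd..oooooooooooo.dddddddddddd
48 wwwwwwwwwwwww.ddddddddddddddddddddddddddd..ooooooooooo.ddddddddddddddd
49 wwwwwwwwwwwwwwddddd.dddddddddddddddddd..oooooooooooo.ddddddddddddddddd
50 wwwwwwwwwwwwww.dddddddddd..w.ddddddd..ooooooooooo..ddddddddddddddddddd
51 wwwwwwwwwwwwww.dddddddd..www.ddddd.oooooooooooo..ddddddddddddddddddddd
52 wwwwwwwwwwwwwwwdddddd.wwwwwww.dddoooooooooooo.dddddddddddddddddddddddd
53 wwwwwwwwwwwwwwwdddd.wwwwwwwwww.d.oooooooooo.dddddddddddddddddddddddddd
54 wwwwwwwwwwwwwww.d....o.ww
[... 687 characters left out ...]
dddddddddddddddddddddddd
64 ...wwwww.ooooooowwww...wwwwwwwwwww.ddddddddddddddddddddddddddddddddddd
65 ...wwwwwwooooooo.wwwwwwwwwwwwwwww.dddddddddddddddddddddddddddddddddddd
66 ....wwwwwooooooo.wwwwwwwwwwwwww..ddddddddddddddddddddddddddddddddddddd
67 ....wwwww.ooooo.wwwwwwwwwwwww.dddddddddddddddddddddddddddddddddddddddd
68 ....wwwwwwooo.wwwwwwwwwwwww..ddddddddddddddddddddddddddddddddddddddddd
69 .....wwwwwwwwwwwwwwwwwwww.dddddddddddddddddddddddddddddddddddddddddddd
70 w....wwwwwwwwwwwwwwwwwwwdddddddddddddddddddddddddddddddddddddddddddddd
71 w.....wwwwwwwwwwwwwwwwww.ddddddddddddddddddddddddddddddddddddddddddddd
[(array([304.7,  36.4]), 233, [290, 11, 40, 37])] [array([ 506. , -151.4,   88. ])]
```

```bash
python3 - <<'E'
from h import *
c=dict(np.load("w8.npz")); im=cv2.cvtColor(cv2.imread("pics/w8.png"),cv2.COLOR_BGR2RGB)
h=cv2.cvtColor(im,cv2.COLOR_RGB2HSV); m=(h[...,0]>5)&(h[...,0]<25)&(h[...,1]>100)&(h[...,2]>110); m[58:]=0; m[:,:247]=0; m[:,300:]=0
v,u=np.nonzero(m); P=np.array([wray(c,(a,b),75)[:2] for a,b in zip(u,v)])
k=np.polyfit(P[:,0],P[:,1],1); print("line ang",np.degrees(np.arctan(k[0])),"y at 441:",np.polyval(k,441),"y at 513.8",np.polyval(k,513.8))
# notch corners on top face; bar and pin
for n,p,z in (("innerA",(241.5,50),75),("innerB",(248.5,62.5),75),("rimB",(239,70),75),("rimA",(231.5,54),75),("pinTip",(234.5,57.5),65),("pinFoot",(236,62),56),("bar",(226.3,63.4),55.5)): print(n,wray(c,p,z)[:2].round(1))
# top view
f=ray
print("top peg",ray("top",(230.5,191),98).round(1),"line",ray("top",(235.4,222.9),75).round(1))
E
```

```text
line ang 9.915472711706663 y at 441: -156.0446916603393 y at 513.8 -143.3187982985653
innerA [ 450.6 -148.1]
innerB [ 453.8 -161. ]
rimB [ 443.9 -165.4]
rimA [ 441.1 -149.3]
pinTip [ 442.5 -151.3]
pinFoot [ 442.3 -154.3]
bar [ 433. -153.]
top peg [ 560.5 -135.2   98. ] line [ 474.4 -149.9   75. ]
```

The notch mid-line is about 2° (2.5 mm) short of the pin, with play of 3.5 mm, so I go back for one small nudge.

drive_tool --plan '[{"x": 0.5, "y": 0.3, "z": 0, "ax": 0, "ay": 0, "az": 1.4, "hand": 30}, {"x": 1.0, "y": 0.55, "z": 0, "ax": 0, "ay": 0, "az": 2.8, "hand": 30}, {"x": 1.5, "y": 0.8, "z": 0, "ax": 0, "ay": 0, "az": 4.2, "hand": 30}, {"x": 2.0, "y": 1.05, "z": 0, "ax": 0, "ay": 0, "az": 5.6, "hand": 30}, {"x": 2.5, "y": 1.35, "z": 0, "ax": 0, "ay": 0, "az": 7, "hand": 30}, {"x": 3.0, "y": 1.6, "z": 0, "ax": 0, "ay": 0, "az": 8.4, "hand": 30}, {"x": 3.24, "y": 1.75, "z": 0, "ax": 0, "ay": 0, "az": 9.8, "hand": 30}, {"x": 3.24, "y": 1.75, "z": 0, "ax": 0, "ay": 0, "az": 11.1, "hand": 30}]'

```text
clock: 9.7
eef_pos: [566.2, -131.6, 201.2]
tcp_rot: [-3.141, -0.001, 0.147]
contact_force: [0.4, -0.9, -0.9]
opening: 0.358
grasp_force: 0.0
```

drive_tool --plan '[{"x": 0, "y": 0, "z": 0, "ax": 0, "ay": 0, "az": 0.4, "hand": 30}, {"x": 0, "y": 0, "z": 0.5, "ax": 0, "ay": 0, "az": 0.4, "hand": 30}, {"x": 0, "y": 0, "z": 1.0, "ax": 0, "ay": 0, "az": 0.4, "hand": 30}, {"x": 0, "y": 0, "z": 1.6, "ax": 0, "ay": 0, "az": 0.4, "hand": 30}, {"x": 0, "y": 0, "z": 1.6, "ax": 0, "ay": 0, "az": 0.4, "hand": 30}]'

```text
clock: 10.2
eef_pos: [562.2, -132.5, 117.8]
tcp_rot: [-3.139, 0.006, 0.11]
contact_force: [-0.1, 0.1, 0.1]
opening: 0.354
grasp_force: 0.0
```

```bash
python3 chk.py w9 | grep -E "^\[ ?2[345]|^\[ ?5"
```

```text
[ 562.2 -132.5  117.8] [-3.139  0.006  0.11 ] [-0.1  0.1  0.1]
```

drive_tool --plan '[{"x": 0, "y": 0.05, "z": 0, "ax": 0, "ay": 0, "az": 0, "hand": 30}, {"x": 0, "y": 0.05, "z": 0.3, "ax": 0, "ay": 0, "az": 0, "hand": 30}, {"x": 0, "y": 0.05, "z": 0.6, "ax": 0, "ay": 0, "az": 0, "hand": 28}, {"x": 0, "y": 0.05, "z": 0.7, "ax": 0, "ay": 0, "az": 0, "hand": 26}, {"x": 0, "y": 0.05, "z": 0.7, "ax": 0, "ay": 0, "az": 0, "hand": 26}]'

```text
clock: 10.75
eef_pos: [564.0, -136.2, 85.0]
tcp_rot: [-3.141, 0.002, 0.113]
contact_force: [-0.3, 0.5, -0.1]
opening: 0.302
grasp_force: 0.0
```

```bash
python3 chk.py w10 | grep -E "^\[ ?2[3456]|^\[ ?5"
```

```text
[ 564.  -136.2   85. ] [-3.141e+00  2.000e-03  1.130e-01] [-0.3  0.5 -0.1]
[258.3 248.9] 755 [247, 230, 24, 38] z90 [ 562.6 -134.3   90. ] z60 [ 547.2 -135.7   60. ]
```

drive_tool --plan '[{"x": 0, "y": 0.06, "z": 0.05, "ax": 0, "ay": 0, "az": 0, "hand": 26}, {"x": 0, "y": 0.11, "z": 0.05, "ax": 0, "ay": 0, "az": 0, "hand": 26}, {"x": 0, "y": 0.15, "z": 0.05, "ax": 0, "ay": 0, "az": 0, "hand": 26}, {"x": 0, "y": 0.15, "z": 0.05, "ax": 0, "ay": 0, "az": 0, "hand": 26}, {"x": 0, "y": 0.15, "z": 0.05, "ax": 0, "ay": 0, "az": 0, "hand": 26}]'

```text
clock: 11.3
eef_pos: [565.9, -144.0, 84.0]
tcp_rot: [3.141, -0.0, 0.113]
contact_force: [-0.8, 1.1, 0.1]
opening: 0.306
grasp_force: 0.0
```

```bash
python3 chk.py w11 | grep -E "^\[ ?2[3456]|^\[ ?5"
```

```text
[ 565.9 -144.    84. ] [ 3.141 -0.     0.113] [-0.8  1.1  0.1]
[248.6 251.9] 768 [236, 233, 25, 38] z90 [ 562.7 -137.4   90. ] z60 [ 546.8 -137.7   60. ]
```

drive_tool --plan '[{"x": 0, "y": -0.14, "z": 0, "ax": 0, "ay": 0, "az": 0, "hand": 26}, {"x": 0, "y": -0.14, "z": 0, "ax": 0, "ay": 0, "az": 0, "hand": 30}, {"x": 0, "y": -0.14, "z": -0.4, "ax": 0, "ay": 0, "az": 0, "hand": 30}, {"x": 0, "y": -0.14, "z": -1.2, "ax": 0, "ay": 0, "az": 0, "hand": 30}, {"x": 0, "y": -0.14, "z": -2.0, "ax": 0, "ay": 0, "az": 0, "hand": 30}, {"x": 0, "y": -0.14, "z": -2.4, "ax": 0, "ay": 0, "az": 0, "hand": 30}]'

```text
clock: 11.95
eef_pos: [566.3, -137.0, 207.3]
tcp_rot: [3.14, -0.004, 0.113]
contact_force: [0.9, -0.1, -0.8]
opening: 0.35
grasp_force: 0.0
```

drive_tool --plan '[{"x": -0.4, "y": 0.3, "z": 0, "ax": 0, "ay": 0, "az": -1.4, "hand": 0}, {"x": -0.8, "y": 0.6, "z": 0, "ax": 0, "ay": 0, "az": -2.8, "hand": 0}, {"x": -1.2, "y": 0.9, "z": 0, "ax": 0, "ay": 0, "az": -4.2, "hand": 0}, {"x": -1.6, "y": 1.2, "z": 0, "ax": 0, "ay": 0, "az": -5.6, "hand": 0}, {"x": -2.0, "y": 1.5, "z": 0, "ax": 0, "ay": 0, "az": -7, "hand": 0}, {"x": -2.4, "y": 1.7, "z": 0, "ax": 0, "ay": 0, "az": -8.4, "hand": 0}, {"x": -2.6, "y": 1.8, "z": 0, "ax": 0, "ay": 0, "az": -9.8, "hand": 0}, {"x": -2.6, "y": 1.8, "z": 0, "ax": 0, "ay": 0, "az": -11.2, "hand": 0}]'

```text
clock: 12.75
eef_pos: [444.6, -241.5, 203.8]
tcp_rot: [-3.141, 0.0, 1.291]
contact_force: [-0.4, -0.7, -0.1]
opening: -0.002
grasp_force: 0.0
```

```bash
cat > ang.py <<'E'
from h import *
import sys
s=monitor.sense(); print(s["eef_pos"].round(1),s["tcp_rot"].round(3))
c=imaging.camera_info("wrist"); im=imaging.grab_frame("wrist"); np.savez("wa.npz",**c); cv2.imwrite(f"pics/{sys.argv[1]}.png",im[:,:,::-1])
h=cv2.cvtColor(im,cv2.COLOR_RGB2HSV); m=(h[...,0]>5)&(h[...,0]<25)&(h[...,1]>100)&(h[...,2]>110); m[130:]=0
n,l,st,ct=cv2.connectedComponentsWithStats(m.astype(np.uint8))
for i in range(1,n):
    if st[i,4]<25: continue
    p=wray(c,ct[i],75)
    if not(420<p[0]<580 and -180<p[1]<-110): continue
    print(ct[i].round(1),st[i].tolist(),p[:2].round(1),"z62",wray(c,ct[i],62)[:2].round(1),"z92",wray(c,ct[i],92)[:2].round(1))
    if st[i,2]>20 and p[0]<500:
        v,u=np.nonzero(l==i); P=np.array([wray(c,q,75)[:2] for q in zip(u,v)]); k=np.polyfit(P[:,0],P[:,1],1)
        print("line ang",np.degrees(np.arctan(k[0])).round(1),"y@441",np.polyval(k,441).round(1),"y@513.8",np.polyval(k,513.8).round(1))
E
python3 ang.py w12; python3 - <<'E'
import cv2; im=cv2.imread("pics/w12.png")[0:110,200:380]; cv2.imwrite("pics/w12c.png",cv2.resize(im,None,fx=4,fy=4,interpolation=cv2.INTER_CUBIC))
E
```

```text
[ 444.6 -241.5  203.8] [-3.141  0.     1.291]
[356.5  41.4] [348, 34, 18, 16, 213] [ 566.5 -135.5] z62 [ 571.4 -133.6] z92 [ 560.1 -138. ]
[260.8  76.9] [243, 69, 37, 17, 170] [ 470.9 -147.6] z62 [ 471.3 -146.2] z92 [ 470.5 -149.3]
line ang 5.9 y@441 -150.6 y@513.8 -143.1
[233.4  91.2] [229, 87, 10, 9, 66] [ 443.7 -153. ] z62 [ 442.8 -151.9] z92 [ 445.  -154.4]
[224.8  95.4] [221, 91, 9, 10, 56] [ 435.2 -154.4] z62 [ 433.8 -153.4] z92 [ 437.  -155.8]
```

View pics/w12c.png

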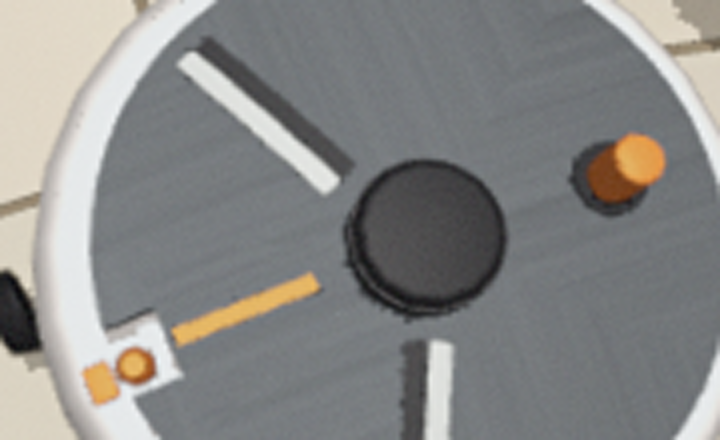

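The last crop shows the pin, the ball at (136,366), within the white notch, about 1.3 mm off its mid-line and inside the 3.5 mm play. Next I press the cap with the fingers shut.

drive_tool --plan '[{"x": 0.8, "y": 0.25, "z": 0, "ax": 0, "ay": 0, "az": 0, "hand": 0}, {"x": 1.6, "y": 0.5, "z": 0, "ax": 0, "ay": 0, "az": 0, "hand": 0}, {"x": 2.29, "y": 0.78, "z": 0, "ax": 0, "ay": 0, "az": 0, "hand": 0}, {"x": 2.29, "y": 0.78, "z": 0.7, "ax": 0, "ay": 0, "az": 0, "hand": 0}, {"x": 2.29, "y": 0.78, "z": 1.4, "ax": 0, "ay": 0, "az": 0, "hand": 0}, {"x": 2.29, "y": 0.78, "z": 1.9, "ax": 0, "ay": 0, "az": 0, "hand": 0}, {"x": 2.29, "y": 0.78, "z": 2.0, "ax": 0, "ay": 0, "az": 0, "hand": 0}, {"x": 2.29, "y": 0.78, "z": 2.0, "ax": 0, "ay": 0, "az": 0, "hand": 0}]'

```text
clock: 13.6
eef_pos: [515.3, -141.8, 103.4]
tcp_rot: [-3.14, 0.0, 1.285]
contact_force: [0.7, 0.4, 0.7]
opening: 0.003
grasp_force: 0.0
```

drive_tool --plan '[{"x": -0.01, "y": -0.03, "z": 0.1, "ax": 0, "ay": 0, "az": 0, "hand": 0}, {"x": -0.01, "y": -0.03, "z": 0.18, "ax": 0, "ay": 0, "az": 0, "hand": 0}, {"x": -0.01, "y": -0.03, "z": 0.22, "ax": 0, "ay": 0, "az": 0, "hand": 0}, {"x": -0.01, "y": -0.03, "z": 0.25, "ax": 0, "ay": 0, "az": 0, "hand": 0}, {"x": -0.01, "y": -0.03, "z": 0.28, "ax": 0, "ay": 0, "az": 0, "hand": 0}, {"x": -0.01, "y": -0.03, "z": 0.3, "ax": 0, "ay": 0, "az": 0, "hand": 0}]'

```text
clock: 14.2
eef_pos: [514.3, -142.3, 89.1]
tcp_rot: [3.141, 0.0, 1.286]
contact_force: [-0.4, 0.2, 3.2]
opening: 0.002
grasp_force: 1.5
```

In contact at about 89–90. I press on in small steps, reading the force.

drive_tool --plan '[{"x": 0, "y": 0, "z": 0.02, "ax": 0, "ay": 0, "az": 0, "hand": 0}, {"x": 0, "y": 0, "z": 0.04, "ax": 0, "ay": 0, "az": 0, "hand": 0}, {"x": 0, "y": 0, "z": 0.06, "ax": 0, "ay": 0, "az": 0, "hand": 0}, {"x": 0, "y": 0, "z": 0.08, "ax": 0, "ay": 0, "az": 0, "hand": 0}, {"x": 0, "y": 0, "z": 0.1, "ax": 0, "ay": 0, "az": 0, "hand": 0}]'

```text
clock: 14.7
eef_pos: [514.2, -142.2, 83.8]
tcp_rot: [3.141, 0.0, 1.286]
contact_force: [-0.3, -0.8, 4.3]
opening: -0.001
grasp_force: 1.5
```

drive_tool --plan '[{"x": 0, "y": 0, "z": 0.02, "ax": 0, "ay": 0, "az": 0, "hand": 0}, {"x": 0, "y": 0, "z": 0.04, "ax": 0, "ay": 0, "az": 0, "hand": 0}, {"x": 0, "y": 0, "z": 0.06, "ax": 0, "ay": 0, "az": 0, "hand": 0}, {"x": 0, "y": 0, "z": 0.08, "ax": 0, "ay": 0, "az": 0, "hand": 0}]'

```text
clock: 15.1
eef_pos: [514.2, -142.2, 79.8]
tcp_rot: [3.141, 0.0, 1.286]
contact_force: [0.7, -2.8, 3.5]
opening: -0.006
grasp_force: 1.5
```

drive_tool --plan '[{"x": 0, "y": 0, "z": 0.01, "ax": 0, "ay": 0, "az": 0, "hand": 0}, {"x": 0, "y": 0, "z": 0.02, "ax": 0, "ay": 0, "az": 0, "hand": 0}]'

```text
clock: 15.3
eef_pos: [514.2, -142.2, 79.0]
tcp_rot: [3.141, 0.0, 1.286]
contact_force: [-0.5, -0.8, 11.3]
opening: 0.001
grasp_force: 6.0
```

drive_tool --plan '[{"x": 0, "y": 0, "z": 0.01, "ax": 0, "ay": 0, "az": 0, "hand": 0}, {"x": 0, "y": 0, "z": 0.02, "ax": 0, "ay": 0, "az": 0, "hand": 0}, {"x": 0, "y": 0, "z": 0.02, "ax": 0, "ay": 0, "az": 0, "hand": 0}]'

```text
clock: 15.6
eef_pos: [514.2, -142.2, 79.0]
tcp_rot: [3.141, -0.0, 1.286]
contact_force: [-3.7, -0.3, 20.0]
opening: -0.001
grasp_force: 9.3
```

The disc is on its stop: z = 79 with the force rising, exactly 12 mm below the raised height. I release, back off and check.

drive_tool --plan '[{"x": 0, "y": 0, "z": -0.1, "ax": 0, "ay": 0, "az": 0, "hand": 0}, {"x": 0, "y": 0, "z": -0.8, "ax": 0, "ay": 0, "az": 0, "hand": 0}, {"x": 0, "y": 0, "z": -1.6, "ax": 0, "ay": 0, "az": 0, "hand": 0}, {"x": 0, "y": 0, "z": -2.4, "ax": 0, "ay": 0, "az": 0, "hand": 0}, {"x": -0.9, "y": -0.3, "z": -2.4, "ax": 0, "ay": 0, "az": 0, "hand": 0}, {"x": -1.8, "y": -0.6, "z": -2.4, "ax": 0, "ay": 0, "az": 0, "hand": 0}, {"x": -2.3, "y": -0.8, "z": -2.4, "ax": 0, "ay": 0, "az": 0, "hand": 0}, {"x": -2.3, "y": -0.8, "z": -2.4, "ax": 0, "ay": 0, "az": 0, "hand": 0}]'

```text
clock: 16.4
eef_pos: [440.8, -242.8, 197.4]
tcp_rot: [-3.14, 0.0, 1.283]
contact_force: [0.1, 0.4, -0.0]
opening: 0.001
grasp_force: 0.0
```

```bash
sed -i 's/,75)/,63)/g' ang.py; python3 ang.py w13; python3 - <<'E'
from h import *
im=imaging.grab_frame("side"); k=im[180:260,230:345]; print([(b[0]+[230,180],b[1]) for b in blobs(k,orange(k),2)])
for uv,z in (((303.4,200.2),87),): pass
# expected side pixel of the peg mid at raised / home heights
c=imaging.camera_info("side"); 
for z in (87,75):
    q=c["R"]@np.array([561.5,-137,z])+c["t"]; q=c["mtx"]@q; print(z,(q[:2]/q[2]).round(1))
E
```

```text
[ 440.8 -242.8  197.4] [-3.14   0.     1.283]
[357.2  39.6] [348, 32, 19, 16, 208] [ 566.6 -135.2] z62 [ 567.  -135.1] z92 [ 555.5 -139.6]
[264.   75.1] [247, 67, 35, 17, 166] [ 471.1 -147.5] z62 [ 471.1 -147.4] z92 [ 470.  -150.6]
line ang 6.2 y@441 -150.8 y@513.8 -142.9
[236.   88.4] [232, 84, 9, 10, 71] [ 443. -152.] z62 [ 442.9 -151.9] z92 [ 444.9 -154.7]
[227.  93.] [223, 88, 9, 11, 60] [ 433.9 -153.6] z62 [ 433.8 -153.5] z92 [ 436.7 -156.1]
[(array([233.3, 190.1]), 39), (array([323.6, 188.2]), 20), (array([259.7, 203.6]), 63), (array([313.5, 208.2]), 10), (array([301., 208.]), 15), (array([318.2, 210.4]), 5)]
87 [260.1 199.2]
75 [260.2 204.2]
```

```bash
python3 -c "
from rig import r
print(r.sign_off())"
```

```text
the job is handed in; nothing more can be done
None
```

I turned the disc until its notch stood over the pin, pressed it 12 mm down to its stop, let go with the arm clear, and handed the job in at about 16.5 s; the final images put the notch about 1 mm from the pin, and no verdict came back.

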